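# Click the filter cassette into the lamp house

## Task

Slide the flat filter cassette across the bench, bevelled nose first, into the slot of the lamp house, and push it on until the sprung ball in the slot wall clicks into the notch in its side. Stop at that click - pushed further, it rides out of the notch again - and leave it held there. Push it gently, with no hard shoves, and leave the other things on the bench where they are.

Things in the scene. Friction and masses are not known exactly. Their poses are not given: they have to be found in the camera images.
- cassette_mid (a point): Centre (half-way up) of the filter cassette: a flat black block 140 mm long (its x), 100 mm wide (its y), 24 mm thick, 0.18 to 0.34 kg, loose on the bench, too wide to grasp; a 64 mm round glass window in its flat top. +x points to its nose, whose two upright corners are bevelled 10 mm at 45 degrees; three grey ridges mark its tail. It starts before the slot, nose within 0.4 rad of the slot's direction.
- cassette_notch (a point): Mouth of the V notch in the cassette's left (+y) long side, half-way up: 14 mm wide, 7 mm deep, through the full thickness, 25 mm ahead of the cassette's centre towards the nose. The right side has the same notch, which meets no ball. Axes as the cassette.
- slot_mouth (a point): Centre of the mouth of the lamp house's slot, at bench level; +x points into the slot, y left across it, z up. Fixed. The slot is 103 mm wide between two smooth aluminium walls (14 mm thick, 30 mm high) from x = 0 to 165 mm, the bench its floor. Two lips, reaching 12 mm out before the mouth, flare it to about 119 mm. At the click the cassette's centre lies 30 to 60 mm inside the mouth, its tail still 10 to 40 mm outside.
- hood_front (a point): Middle of the top front edge of the black hood over the slot, 25 mm inside the mouth. The hood lies 30 to 50 mm above the bench, is 136 mm wide and runs on 140 mm to the lamp house's body (200 x 170 mm, 185 mm high). The nose could go 35 mm or more past the click before it meets that body. Axes as slot_mouth.
- ball (a joint): Sprung ball, 18 mm, 12 mm up in the slot's left (+y) wall, hidden by the hood, clamped 55 to 85 mm inside the mouth, elsewhere each time. Value in m: 0 = 7 mm out into the slot; the cassette's side presses it back to about 0.0035; under 0.002 in the notch. Pushing the bevel past it takes 7-15 N, rubbing along 1-5 N; at the click the push vanishes for some mm; leaving the notch takes 7-13 N.
- lens_post: Bystander, to be left alone: steel lens post, 56 mm across, 74 mm tall; origin under its centre.
- objective: Bystander, to be left alone: brass microscope objective standing up, 34 mm across, 50 mm tall; origin under its centre.
- filter_box: Bystander, to be left alone: flat white plastic box, 75 x 75 x 20 mm; origin under its centre.
- beam_block: Bystander, to be left alone: aluminium block, 90 x 60 x 50 mm; origin under its centre.
- lens_jar: Bystander, to be left alone: clear jar, 64 mm across, 75 mm tall; origin under its centre.
- hex_driver: Bystander, to be left alone: screwdriver lying on the bench, about 200 mm long; origin under its centre.
- spanner: Bystander, to be left alone: wrench lying on the bench, about 160 mm long; origin under its centre.
- cassette: The same cassette; origin at the centre of its underside.

How it is judged:
By the outcome, as a careful person would: the job done as asked, in the order asked, and still so for the second after the job is handed in, with the robot touching nothing.
It also fails if it takes over 72 s, if anything falls off the work surface, if the arm or the gripper's body presses on something with over 40 N, if the wrist force passes 120 N, or if a joint passes its speed limit or range.

## Robot

A 6-joint arm with a two-finger parallel gripper is mounted at the origin on the work surface. World frame = base frame: x ahead of the robot, y to its left, z up, the work surface at z = 0. Lengths are in mm, angles in rad, forces in N, time in s.
With the tool pointing down it reaches from about 325 to 900 mm from the base axis. Payload 3.5 kg.
Tool frame: the origin (TCP) lies at the very end of the fingers, on their centre line; the grasp point (between the pads) lies 19 mm behind it (arm.grasp_offset is the distance from the TCP to the grasp point, in mm); z points along the fingers, y is the direction in which the jaws open and shut (so a half turn about z gives the same grasp; the last joint's range is limited). The gripper opens to 85 mm and grips with 20 to 120 N. Pads are 22 mm wide; open, the fingers measure 114 mm over their backs; the gripper's body (76 mm by 85 mm) begins 54 mm behind the grasp point. The pads swing forward as they close: fully open they stand 13 mm farther back than shut.
Start: joints at [1.161, 0.276, -0.026, 1.268, 0, 1.467], TCP at [188.762, 595.811, 231.313] pointing down, gripper open.
Joint ranges: [-3.12, 3.12], [-0.85, 1.88], [-1.08, 1.24], [-1.95, 2.15], [-1.57, 1.53], [-3.14, 3.14]. Speed limits (rad/s): [2.57, 2.57, 3.14, 3.14, 3.14, 3.14].

## Interface

Orientations are given as a unit quaternion [w, x, y, z].
In Python, from plant import sensors, eyes, arm, spotter gives the robot as it stands.
- The arm moves only by the tool jog_arm, never from a script. Its argument "targets" is a list of rows, each a list of 6 numbers: the shift along the tool's x, y, z in cm, then the turn, a rotation vector about the tool's x, y, z in rad. In form: [[x, y, z, ax, ay, az], ...]. A call has 1 to 20 rows; each row shifts and turns the commanded pose from where the row before left it, along the tool's axes as they then stand; what a row does not reach is not made up. A row lasts 1/10 s, in which the tool goes at most 50 mm and 8.59 degrees, less where a joint would pass 70% of its speed; a pose out of reach is approached as far as the arm can. A call is refused whole if a number of a shift passes 5 or a number of a turn 0.15, either way. A call with a gripper value outside its range is refused whole. "grip" is the finger opening in cm, from 0 to 8.54, set as the call begins (left out, the last holds). The fingers move at their own pace and stop on an object; the grip force is fixed at half the most. Time passes only in rows, so rows that do not move let the fingers close. It gives the time, the measured TCP pose, the force and the opening at its end, in the units of the state.
- sensors.get_obs(): the state, without advancing time (a new reading comes with each control period).
- eyes.snapshot(name): name is "side" or "top"; returns a dict with "color" (480x640x3 uint8, red, green, blue), "fx", "fy", "cx", "cy" (pixels), "origin" and "orientation" of the camera in the world. Camera axes: x right, y down, z forward; pixel columns grow to the right and rows downward; lengths in mm; the calibration is good to about 2 mm. A picture is of the moment at which its call begins. There is no depth.
- arm.finish_job(): hands the job in, once; it reports no verdict.
Trained networks look in the newest picture that a camera, given by its name, has taken for a name from the list of things; names that differ only in an ending like _2 or _b are one class to them, and where a whole thing is asked for, a point or a joint stands for the part that bears it (a point fixed in the world has none). Each returns a list of dicts, best first, with "p" (0 to 1); they miss things now and then, are a little off and sometimes report something else, mostly with a low value. They report only what shows in the picture. A call takes as long as a camera call.
- spotter.find_in(camera, query): "position" ([column, row] as shares, 0 to 1, of the picture: columns of its width, rows of its height, amid what is visible of it).
- spotter.cut_out(camera, query): "region" (480x640 bool, what is visible of it) and "position" ([column, row] as shares, 0 to 1, of the picture: columns of its width, rows of its height, amid what is visible of it).
- spotter.mark_of(camera, query): "position" ([column, row] as shares, 0 to 1, of the picture: columns of its width, rows of its height: a listed point, or the origin of a listed thing).
The state is a dict: "time": time; "joint_pos": joint angles; "qvel": joint speeds; "tau": joint torques, N m; "position": TCP position; "orientation": TCP orientation; "contact_force": force on the tool from outside, world axes, zero at the start; "ft_torque": the same for the moment, N m; "grip_width": finger opening in mm.
Only numpy, scipy, OpenCV 4.12 (cv2) and the standard library are available. Lean on these libraries where they do the work, as an engineer would, in place of code of your own. Each camera call takes 0.05 s, during which the arm holds its last target.

## Working session

There is one attempt and no reset: what is moved stays moved. The work goes in short steps, Python scripts to look and compute and a tool call to move; the robot and the scene stay as the last step left them, time stands still between calls to the robot, and variables do not carry over. Pictures are saved under pics/ and viewed, and the job is handed in when it is done.

Besides the shell and the picture viewer there is one more tool, called after "Request:" as name(argument=value, ...), one argument or row to a line, values as JSON. jog_arm: Moves the arm, as the interface text tells. Its arguments: {"type":"object","properties":{"targets":{"type":"array","items":{"type":"array","items":{"type":"number"}}},"grip":{"type":"number"}},"required":["targets"]}

```bash
mkdir -p pics
cat > h.py <<'E'
import numpy as np, cv2
from scipy.spatial.transform import Rotation as R
from plant import sensors, eyes, arm, spotter
def q2R(q): return R.from_quat([q[1],q[2],q[3],q[0]]).as_matrix()
def ray(s,uv):
    M=q2R(s['orientation']); d=M@np.array([(uv[0]-s['cx'])/s['fx'],(uv[1]-s['cy'])/s['fy'],1]); return np.array(s['origin']),d
def at(s,uv,z):
    o,d=ray(s,uv); return o+d*(z-o[2])/d[2]
def proj(s,p):
    c=q2R(s['orientation']).T@(np.array(p,float)-np.array(s['origin'])); return np.array([s['fx']*c[0]/c[2]+s['cx'],s['fy']*c[1]/c[2]+s['cy']])
def save(s,n): cv2.imwrite('pics/'+n+'.png',cv2.cvtColor(s['color'],cv2.COLOR_RGB2BGR))
E
python3 - <<'E'
from h import *
o=sensors.get_obs(); print({k:np.round(v,3) for k,v in o.items()})
for c in ['top','side']:
    s=eyes.snapshot(c); save(s,c+'0'); print(c,s['fx'],s['cx'],s['cy'],s['origin'],s['orientation'])
    for n,z in [('cassette_mid',12),('cassette_notch',12),('slot_mouth',0),('hood_front',50),('cassette',0),('lens_post',0),('objective',0),('filter_box',0),('beam_block',0),('lens_jar',0),('hex_driver',0),('spanner',0)]:
        r=spotter.mark_of(c,n)
        for d in r[:2]:
            uv=np.array(d['position'])*[640,480]; print(n,round(d['p'],2),uv.round(1),at(s,uv,z).round(1))
E
```

```text
{'time': np.float64(0.0), 'joint_pos': array([ 1.161,  0.277, -0.028,  1.268, -0.   ,  1.467]), 'qvel': array([-0.001, -0.   , -0.   ,  0.   ,  0.001, -0.   ]), 'tau': array([ 1.0000e-03, -4.4551e+01,  2.9520e+01,  1.7000e-02,  0.0000e+00,
        0.0000e+00]), 'position': array([188.463, 595.099, 230.15 ]), 'orientation': array([-0.   ,  0.153,  0.988, -0.001]), 'contact_force': array([-0.453,  0.1  ,  0.644]), 'ft_torque': array([ 0.023,  0.062, -0.025]), 'grip_width': np.float64(85.413)}
top 463.9230563872337 312.86185862842694 238.04805708728074 [ 445.97138567  -15.95090093 1172.06361617] [ 0.02342673 -0.70031969  0.71307758 -0.02288843]
cassette_mid 0.21 [355.1 237.1] [ 522.5 -121.6   12. ]
cassette_notch 0.89 [328.3 237.6] [522.5 -54.5  12. ]
cassette_notch 0.32 [435.8 215. ] [ 574.6 -325.7   12. ]
hood_front 0.8 [299.2 201.4] [609.6  15.9  50. ]
hood_front 0.6 [351.6 234.3] [ 527.  -109.9   50. ]
cassette 0.95 [349.1 233.9] [ 531.7 -107.8    0. ]
lens_post 0.65 [432.1 219.1] [ 565.5 -319.2    0. ]
objective 0.6 [267.  270.2] [443.8 101.3   0. ]
filter_box 0.91 [201.7 265.7] [4
[... 691 characters left out ...]
_front 0.84 [333.7 225.4] [601.2   6.4  50. ]
hood_front 0.57 [411.8 315.2] [ 528.3 -346.9   50. ]
cassette 0.95 [339.8 275.3] [ 527.2 -116.     0. ]
lens_post 0.78 [414.5 316.3] [ 571.8 -319.7    0. ]
lens_post 0.59 [340.7 268.8] [544.3 -97.7   0. ]
objective 0.71 [263.5 243.3] [445.7 108.2   0. ]
filter_box 0.76 [243.7 214.5] [471.9 268.8   0. ]
filter_box 0.47 [410.8 319.1] [ 559.4 -321.     0. ]
beam_block 0.97 [458.3 334.5] [ 606.2 -409.5    0. ]
beam_block 0.25 [261.9 243.4] [442.1 110.4   0. ]
lens_jar 0.84 [204.2 208.2] [393.7 371.2   0. ]
lens_jar 0.67 [265.7 244.5] [447.8 100.    0. ]
hex_driver 0.7 [405.2 374.5] [ 447.2 -417.9    0. ]
spanner 0.96 [311.5 368.7] [ 313. -304.    0.]
```

View pics/top0.png

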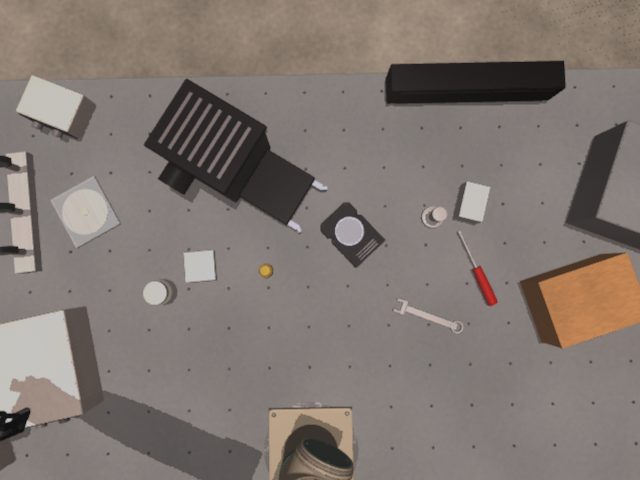

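View pics/side0.png

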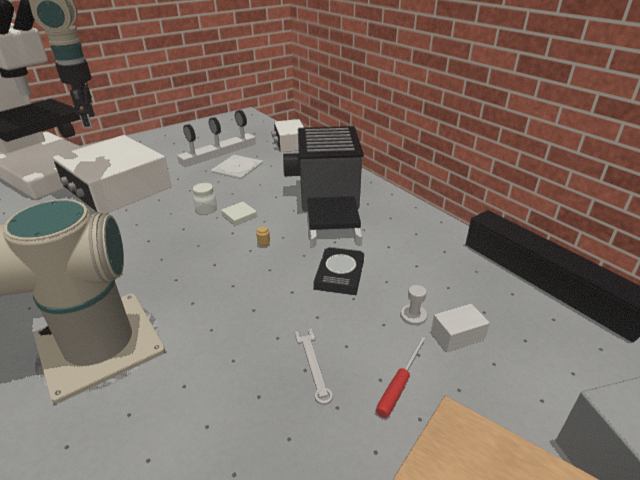

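Run:
```python
import cv2
i=cv2.imread('pics/top0.png')[150:300,230:400]
cv2.imwrite('pics/top0z.png',cv2.resize(i,None,fx=4,fy=4,interpolation=cv2.INTER_CUBIC)[:600,:800])
i=cv2.imread('pics/side0.png')[180:330,250:420]
cv2.imwrite('pics/side0z.png',cv2.resize(i,None,fx=4,fy=4,interpolation=cv2.INTER_CUBIC))
```

```text
(no output)
```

View pics/top0z.png

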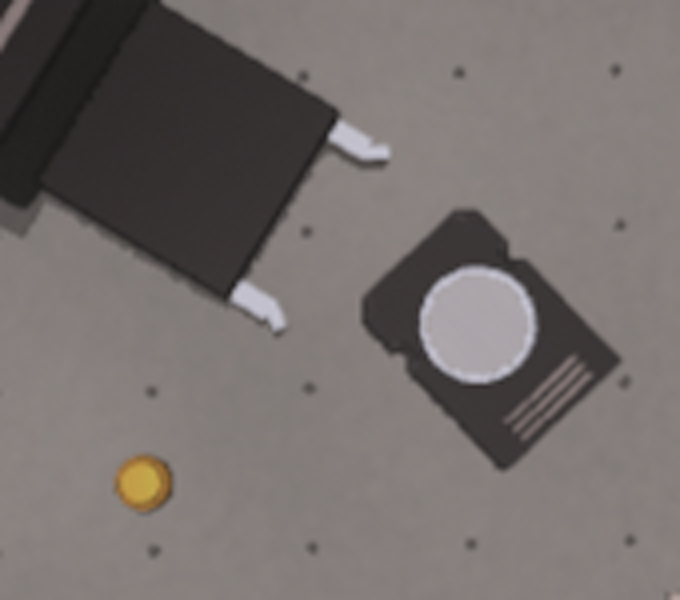

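View pics/side0z.png

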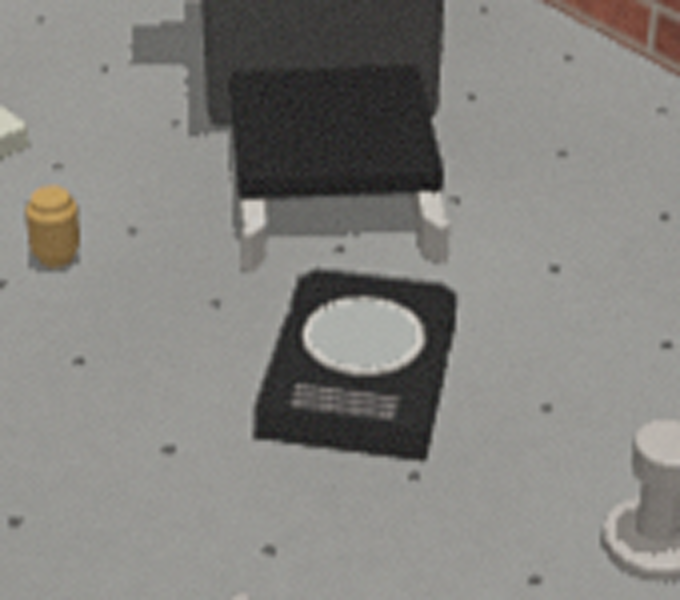

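The top view shows the cassette at about (350,233), nose up-left, turned slightly against the slot. The lips are at about (322,187) and (298,229). The side view agrees. Next I fit the poses precisely.

```bash
cat > fit.py <<'E'
from h import *
from scipy.optimize import least_squares, minimize
# cassette outline (top, z 24 & bottom z0)
def out():
    return np.array([[-70,-50],[60-0,-50],[70,-40],[70,40],[60,50],[32,50],[25,43],[18,50],[-70,50]],float) if 0 else np.array([[-70,-50],[18,-50],[25,-43],[32,-50],[60,-50],[70,-40],[70,40],[60,50],[32,50],[25,43],[18,50],[-70,50]],float)
def W(pose,pts,z):
    c,s=np.cos(pose[2]),np.sin(pose[2]); return np.c_[pts@np.array([[c,s],[-s,c]])+pose[:2],np.full(len(pts),z)]
S=8
def mask(s,pose,box):
    m=np.zeros(((box[3]-box[1])*4,(box[2]-box[0])*4),np.uint8)
    P=out()
    for z in np.linspace(0,24,5):
        px=np.array([(proj(s,p)-[box[0],box[1]]+0.5)*4 for p in W(pose,P,z)])
        cv2.fillPoly(m,[np.round(px*16).astype(np.int32)],255,shift=4)
    return cv2.resize(m,(box[2]-box[0],box[3]-box[1]),interpolation=cv2.INTER_AREA)/255.
def fitcass(s,p0,r=48):
    uv=proj(s,[p0[0],p0[1],12]).astype(int); box=[uv[0]-r,uv[1]-r,uv[0]+r,uv[1]+r]
    g=cv2.cvtColor(s['color'],cv2.COLOR_RGB2GRAY)[box[1]:box[3],box[0]:box[2]].astype(float)
    # ignore window and ridges
    best=None
    def cost(p):
        m=mask(s,p,box)
        # ignore interior: glass and ridges
        ig=np.zeros(g.shape,np.uint8)
        a=np.linspace(0,6.28,40)
        for poly in (np.c_[36*np.cos(a)+0,36*np.sin(a)],np.array([[-64,-34],[-36,-34],[-36,34],[-64,34]],float)):
            px=np.array([proj(s,q)-box[:2] for q in W(p,poly,24)]); cv2.fillPoly(ig,[np.round(px).astype(np.int32)],1)
        model=m*55+(1-m)*bg
        e=(g-model); e=np.clip(e,-40,40); e[ig>0]=0
        e[valid==0]=0
        return (e**2).mean()
    bg=np.median(g[g>95]); 
    valid=np.ones(g.shape)
    fitcass.set(valid,s,box)
    for d in ([0,0,0],[5,0,.1],[0,5,-.1]):
        x0=np.array(p0)+d
        sim=np.array([x0,x0+[8,0,0],x0+[0,8,0],x0+[0,0,.15]])
        r_=minimize(cost,x0,method='Nelder-Mead',options=dict(initial_simplex=sim,xatol=.02,fatol=1e-3,maxiter=300))
        if best is None or r_.fun<best.fun: best=r_
    return best.x,best.fun
def _set(valid,s,box): pass
fitcass.set=_set
E
python3 - <<'E'
from fit import *
for c in ['top','side']:
    s=eyes.snapshot(c)
    p,f=fitcass(s,[528,-110,0.75]); print(c,p.round(2),f)
    if c=='top':
        A=lambda x,y,z: at(s,[x/4+230-.4,y/4+150-.4],z)
        hr,hl=A(338,110,50),A(232,300,50); e=hl-hr; print('hood',hr.round(1),hl.round(1),np.linalg.norm(e), 'dir',np.arctan2(-e[0],e[1])*1.0, np.arctan2(e[1],e[0])-np.pi/2)
        print('hood mid',((hr+hl)/2).round(1))
        # left hood side edge
        print('hood bl',A(40,188,50))
E
```

```text
top [ 532.3  -110.1     0.74] 50.960061905276824
hood [668.8 -21.5  50. ] [553.4  45.   50. ] 133.18887433917092 dir 1.0482913456837828 1.0482913456837828
hood mid [611.1  11.8  50. ]
hood bl [624.10055318 161.04750108  50.        ]
side [ 531.92 -108.77    0.74] 209.6032775438266
```

```bash
cat >> fit.py <<'E'
def fitslot(s,p0,x1=110):
    T=lambda pose,pts: np.array([proj(s,W(pose,np.array([[a,b]],float),z)[0]) for a,b,z in pts])
    ref=T(p0,[(-30,-90,0),(-30,90,0),(x1,90,40),(x1,-90,40)])
    lo=np.floor(ref.min(0)).astype(int);hi=np.ceil(ref.max(0)).astype(int)
    g=cv2.cvtColor(s['color'],cv2.COLOR_RGB2GRAY)[lo[1]:hi[1],lo[0]:hi[0]].astype(float)
    v=np.zeros(g.shape,np.uint8); cv2.fillPoly(v,[np.round(ref-lo).astype(np.int32)],1)
    bg=np.median(g[(g>95)&(g<160)])
    def fill(m,pose,xa,xb,ya,yb,z0,z1,val):
        px=np.concatenate([T(pose,[(x,y,z) for x in(xa,xb) for y in (ya,yb)]) for z in(z0,z1)])
        h=cv2.convexHull(((px-lo+.5)*4).astype(np.float32))
        cv2.fillConvexPoly(m,np.round(h*16).astype(np.int32),val,shift=4)
    def cost(p):
        m=np.full((g.shape[0]*4,g.shape[1]*4),bg,np.float32)
        for sg in (1,-1):
            fill(m,p,0,30,sg*51.5,sg*65.5,0,30,190)
        fill(m,p,25,165,-68,68,30,50,45)
        M=cv2.resize(m,g.shape[::-1],interpolation=cv2.INTER_AREA)
        e=np.clip(g-M,-50,50); return (e**2)[v>0].mean()
    x0=np.array(p0,float); sim=np.array([x0,x0+[8,0,0],x0+[0,8,0],x0+[0,0,.1]])
    r=minimize(cost,x0,method='Nelder-Mead',options=dict(initial_simplex=sim,xatol=.02,fatol=1e-3,maxiter=300))
    return r.x,r.fun
E
python3 - <<'E'
from fit import *
for c in ['top','side']:
    im=cv2.cvtColor(cv2.imread(f'pics/{c}0.png'),cv2.COLOR_BGR2RGB)
    s=eyes.snapshot(c); 
    p,f=fitslot(s,[598,-10,1.04]); print(c,p.round(3),f)
    cp,_=fitcass(s,[532,-109,.74])
    d=p[2]; Rm=np.array([[np.cos(d),np.sin(d)],[-np.sin(d),np.cos(d)]]); print('cass in slot',(Rm@(cp-p)[:2]).round(1),round(cp[2]-d,3))
    I=cv2.resize(cv2.cvtColor(s['color'],cv2.COLOR_RGB2BGR),None,fx=4,fy=4,interpolation=cv2.INTER_CUBIC)
    for pose,pts,z in((p,np.array([[25,-68],[165,-68],[165,68],[25,68]],float),50),(p,np.array([[0,-65.5],[0,-51.5],[25,-51.5],[25,-65.5]],float),30),(p,np.array([[0,65.5],[0,51.5],[25,51.5],[25,65.5]],float),30),(cp,out(),24)):
        px=np.array([(proj(s,q)+.5)*4 for q in W(pose,pts,z)]); cv2.polylines(I,[np.round(px).astype(np.int32)],True,(0,0,255),1)
    cc=(proj(s,[570,-60,20])*4).astype(int); cv2.imwrite(f'pics/{c}fit.png',I[cc[1]-290:cc[1]+290,cc[0]-350:cc[0]+350])
E
```

```text
top [597.956  -8.455   1.018] 100.59076194111718
cass in slot [-121.2    2.7] -0.283
side [597.753  -3.428   0.997] 472.81620008680557
cass in slot [-124.8   -1.9] -0.253
```

View pics/topfit.png

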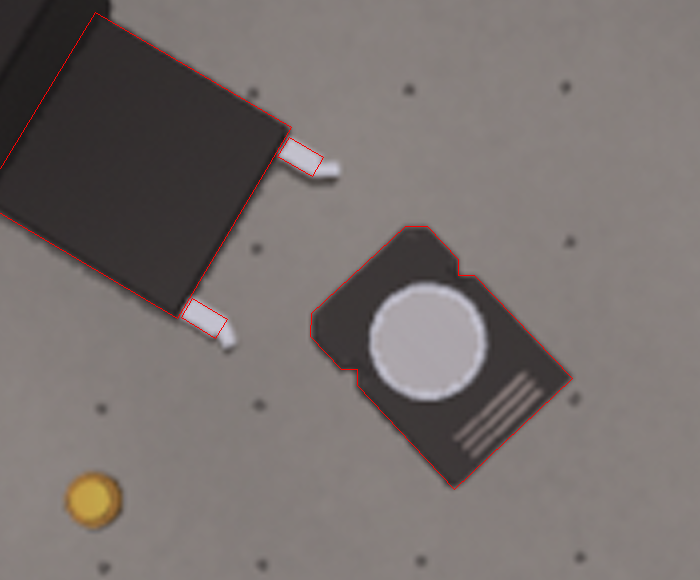

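View pics/sidefit.png

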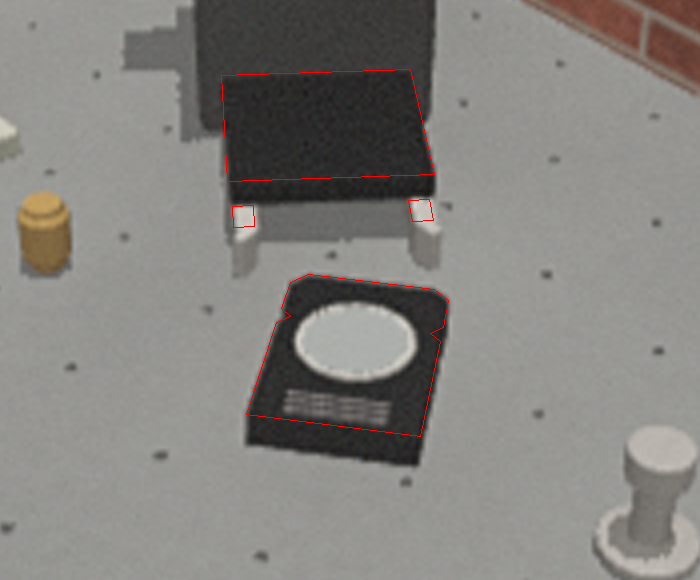

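Request:
jog_arm(
  targets=[
    [-2.9,-3.83,0,0,0,0],
    [-2.9,-3.83,0,0,0,0],
    [-2.9,-3.83,0,0,0,0],
    [-2.9,-3.83,0,0,0,0],
    [-2.9,-3.83,0,0,0,0],
    [-2.9,-3.83,0,0,0,0],
    [-2.9,-3.83,0,0,0,0],
    [-2.9,-3.83,0,0,0,0],
    [-2.9,-3.83,0,0,0,0],
    [-2.9,-3.83,0,0,0,0],
    [-2.9,-3.83,0,0,0,0],
    [-2.9,-3.83,0,0,0,0],
    [-2.9,-3.83,0,0,0,0],
    [-2.9,-3.83,0,0,0,0],
    [-2.9,-3.83,0,0,0,0],
    [-2.9,-3.83,0,0,0,0],
    [-2.9,-3.83,0,0,0,0],
  ],
  grip=6.0,
)

```text
time: 3.2
position: [462.4, -175.9, 231.6]
orientation: [0.0, 0.153, 0.988, 0.0]
contact_force: [1.0, 0.2, 0.9]
grip_width: 59.8
```

Request:
jog_arm(
  targets=[
    [0,0,0,0,0,-0.149],
    [0,0,0,0,0,-0.149],
    [0,0,0,0,0,-0.149],
    [0,0,0,0,0,-0.149],
    [0,0,0,0,0,-0.149],
    [0,0,0,0,0,-0.149],
    [0,0,0,0,0,-0.149],
    [0,0,0,0,0,0],
    [0,0,0,0,0,0],
  ],
)

```text
time: 4.1
position: [462.1, -173.8, 231.4]
orientation: [0.0, -0.358, 0.934, -0.0]
contact_force: [0.4, 0.1, 0.7]
grip_width: 60.0
```

```bash
cat > go.py <<'E'
from h import *
def goal(x,y,z,yaw):
    o=sensors.get_obs(); M=q2R(o['orientation']); p=np.array(o['position'])
    Mt=np.array([[-np.cos(yaw),-np.sin(yaw),0],[-np.sin(yaw),np.cos(yaw),0],[0,0,-1]]).T
    Mt=np.c_[[-np.cos(yaw),-np.sin(yaw),0],[-np.sin(yaw),np.cos(yaw),0],[0,0,-1]]
    print('t',o['time'],'pos',p.round(1),'yaw',np.arctan2(M[1,1],M[0,1])-np.pi/2,'q',np.round(o['joint_pos'],2),'F',np.round(o['contact_force'],2),'w',o['grip_width'])
    print('tool shift cm',(M.T@(np.array([x,y,z])-p)/10).round(2),'rot',R.from_matrix(M.T@Mt).as_rotvec().round(3))
E
python3 -c "
from go import *
goal(461.4,-174.7,60,.74)"
```

```text
t 4.1 pos [ 462.1 -173.8  231.4] yaw 0.7330746527314416 q [-0.49  0.04 -0.3   1.22  0.   -1.22] F [0.39 0.08 0.71] w 59.97278696674135
tool shift cm [ 0.11 -0.02 17.14] rot [-0.     0.    -0.007]
```

Request:
jog_arm(
  targets=[
    [0.1,0,4,0,0,-0.007],
    [0,0,4,0,0,0],
    [0,0,4,0,0,0],
    [0,0,4,0,0,0],
    [0,0,4,0,0,0],
    [0,0,1,0,0,0],
    [0,0,0,0,0,0],
    [0,0,0,0,0,0],
  ],
)

```text
time: 4.9
position: [462.8, -175.2, 22.8]
orientation: [0.001, -0.363, 0.932, -0.001]
contact_force: [0.4, -0.0, -0.4]
grip_width: 60.1
```

Request:
jog_arm(
  targets=[
    [0,0,0.6,0,0,0],
    [0,0,0.4,0,0,0],
    [0,0,0,0,0,0],
  ],
)

```text
time: 5.2
position: [461.7, -174.6, 11.7]
orientation: [0.0, -0.363, 0.932, -0.0]
contact_force: [0.2, 0.0, 0.0]
grip_width: 60.0
```

Run:
```python
from go import *
goal(461.4,-174.7,5,.74)
s=eyes.snapshot('side'); I=cv2.cvtColor(s['color'],cv2.COLOR_RGB2BGR)[170:330,230:430]
cv2.imwrite('pics/s1.png',cv2.resize(I,None,fx=3.7,fy=3.7,interpolation=cv2.INTER_CUBIC))
s=eyes.snapshot('top'); I=cv2.cvtColor(s['color'],cv2.COLOR_RGB2BGR)[150:310,270:430]
cv2.imwrite('pics/t1.png',cv2.resize(I,None,fx=3.7,fy=3.7,interpolation=cv2.INTER_CUBIC))
```

```text
t 5.2 pos [ 461.7 -174.6   11.7] yaw 0.7430405766021888 q [-0.49  0.27 -0.56  0.74  0.   -1.24] F [0.17 0.01 0.01] w 60.02864192776587
tool shift cm [0.03 0.01 0.67] rot [-0.001  0.     0.003]
```

View pics/s1.png

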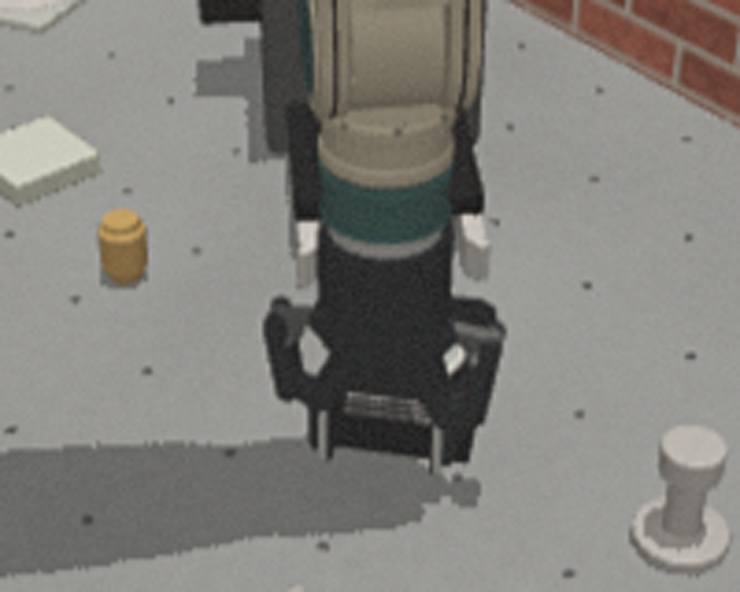

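View pics/t1.png

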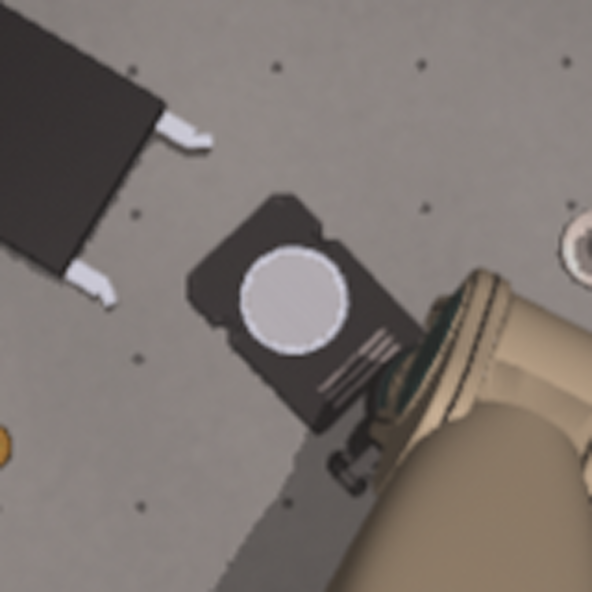

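Request:
jog_arm(
  targets=[
    [-0.2,0,0.5,0,0,0],
    [-0.4,0,0,0,0,0],
    [-0.3,0,0,0,0,0],
    [-0.2,0,0,0,0,0],
    [-0.1,0,0,0,0,0],
    [-0.1,0,0,0,0,0],
    [-0.1,0,0,0,0,0],
    [-0.1,0,0,0,0,0],
    [-0.1,0,0,0,0,0],
    [-0.1,0,0,0,0,0],
    [-0.1,0,0,0,0,0],
    [-0.1,0,0,0,0,0],
    [0,0,0,0,0,0],
  ],
)

```text
time: 6.6
position: [475.5, -161.4, 6.3]
orientation: [0.0, -0.363, 0.932, 0.0]
contact_force: [-1.4, -0.6, 0.4]
grip_width: 59.7
```

```bash
cat > chk.py <<'E'
from fit import *
from go import goal
SL=np.array([597.96,-8.46,1.018])
def chk(name,p0):
    s=eyes.snapshot('top'); 
    r=fitwin(s,p0); print('cass world',r.round(2)); 
    d=SL[2]; Rm=np.array([[np.cos(d),np.sin(d)],[-np.sin(d),np.cos(d)]]); print('in slot',(Rm@(r-SL)[:2]).round(1),round(r[2]-d,3))
    I=cv2.resize(cv2.cvtColor(s['color'],cv2.COLOR_RGB2BGR),None,fx=4,fy=4,interpolation=cv2.INTER_CUBIC)
    px=np.array([(proj(s,q)+.5)*4 for q in W(r,out(),24)]); cv2.polylines(I,[np.round(px).astype(np.int32)],True,(0,0,255),1)
    cc=(proj(s,[570,-60,20])*4).astype(int); cv2.imwrite(f'pics/{name}.png',I[cc[1]-290:cc[1]+290,cc[0]-350:cc[0]+350])
    o=sensors.get_obs(); t=np.array(o['position'])[:2]; c,sn=np.cos(r[2]),np.sin(r[2])
    print('tcp in cass',np.array([[c,sn],[-sn,c]])@(t-r[:2])); goal(0,0,0,r[2])
def fitwin(s,p0):
    # edge-based: restrict to pixels projecting ahead of tail area (x>-40 in cass frame of p0), excluding slot region
    import fit
    def st(valid,s,box):
        H,Wd=valid.shape
        for v in range(H):
            for u in range(Wd):
                w=at(s,[box[0]+u,box[1]+v],20)[:2]-p0[:2]
                x=np.cos(p0[2])*w[0]+np.sin(p0[2])*w[1]
                q=at(s,[box[0]+u,box[1]+v],30)[:2]-SL[:2]
                qx=np.cos(SL[2])*q[0]+np.sin(SL[2])*q[1]; qy=-np.sin(SL[2])*q[0]+np.cos(SL[2])*q[1]
                if x<-40 or qx>20 or (qx>-18 and abs(qy)>46): valid[v,u]=0
    fit.fitcass.set=st
    return fit.fitcass(s,p0)[0]
E
python3 -c "
from chk import *
chk('t2',[535,-107,.74])"
```

```text
cass world [ 536.28 -105.75    0.74]
in slot [-115.2    1.4] -0.274
tcp in cass [-82.4374993    0.16702045]
t 6.65 pos [ 475.5 -161.4    6.3] yaw 0.7433462299637874 q [-0.46  0.29 -0.54  0.73  0.   -1.2 ] F [-1.02 -0.66  0.5 ] w 60.084494288502654
tool shift cm [24.08 44.07  0.62] rot [ 0.     0.    -0.001]
```

View pics/t2.png

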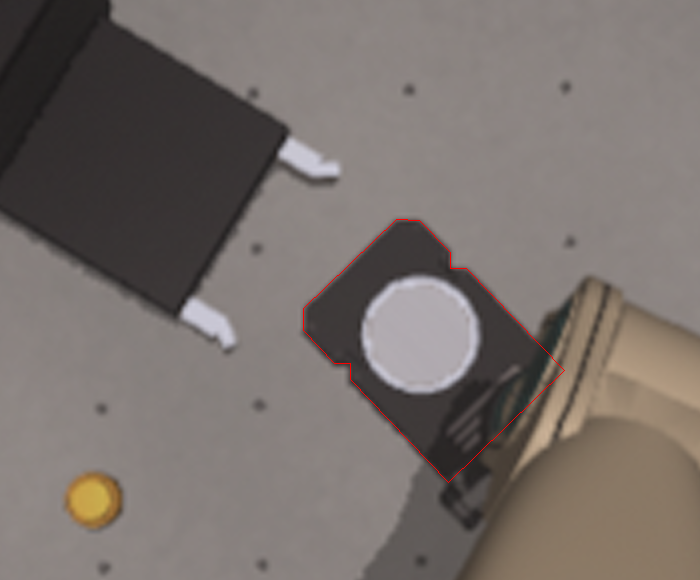

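The cassette moves squarely with both fingers; its tail is 11–12 mm ahead of the TCP. Now the turning arc.

Request:
jog_arm(
  targets=[
    [-0.13,-0.11,0,0,0,-0.014],
    [-0.13,-0.11,0,0,0,-0.014],
    [-0.13,-0.11,0,0,0,-0.014],
    [-0.13,-0.11,0,0,0,-0.014],
    [-0.13,-0.11,0,0,0,-0.014],
    [-0.13,-0.11,0,0,0,-0.014],
    [-0.13,-0.11,0,0,0,-0.014],
    [-0.13,-0.11,0,0,0,-0.014],
    [-0.13,-0.11,0,0,0,-0.014],
    [-0.13,-0.11,0,0,0,-0.014],
    [-0.13,-0.11,0,0,0,-0.014],
    [-0.13,-0.11,0,0,0,-0.014],
    [-0.13,-0.11,0,0,0,-0.014],
  ],
)

```text
time: 7.95
position: [497.4, -158.8, 6.3]
orientation: [-0.0, -0.447, 0.895, -0.0]
contact_force: [-1.4, -0.1, -0.5]
grip_width: 59.7
```

```bash
python3 -c "
from chk import *
chk('t3',[548,-92,.92])"
```

```text
cass world [547.29 -93.33   0.93]
in slot [-98.8  -1.4] -0.093
tcp in cass [-82.13110715   0.20334738]
t 8.0 pos [ 497.7 -158.8    6.4] yaw 0.9268553269931328 q [-0.43  0.32 -0.5   0.75  0.   -1.36] F [ 0.07 -0.26  0.02] w 60.36853148183837
tool shift cm [17.18 49.34  0.62] rot [-0.     0.     0.002]
```

View pics/t3.png

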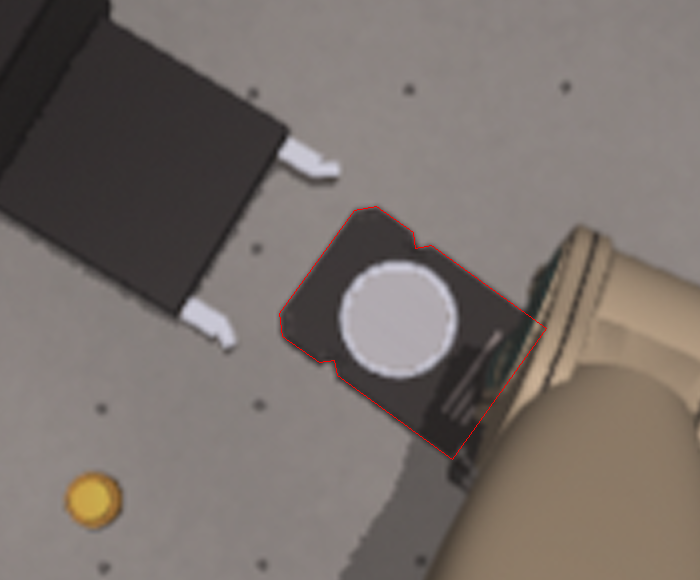

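Request:
jog_arm(
  targets=[
    [-0.13,-0.12,0,0,0,-0.015],
    [-0.13,-0.12,0,0,0,-0.015],
    [-0.13,-0.12,0,0,0,-0.015],
    [-0.13,-0.12,0,0,0,-0.015],
    [-0.13,-0.12,0,0,0,-0.015],
    [-0.13,-0.12,0,0,0,-0.015],
    [-0.13,-0.12,0,0,0,-0.015],
    [-0.13,-0.12,0,0,0,-0.015],
    [-0.2,0,0,0,0,0],
    [-0.2,0,0,0,0,0],
    [-0.2,0,0,0,0,0],
    [-0.2,0,0,0,0,0],
  ],
)

```text
time: 9.2
position: [515.1, -148.5, 6.3]
orientation: [-0.0, -0.499, 0.867, -0.0]
contact_force: [-0.6, -0.6, -0.3]
grip_width: 60.0
```

```bash
python3 -c "
from chk import *
chk('t4',[556,-79,1.045])
s=eyes.snapshot('top'); print(fitslot(s,[598,-8.5,1.02]))
for z in spotter.mark_of('top','slot_mouth')+spotter.mark_of('top','hood_front')[:1]: print(z)"
```

```text
cass world [556.72 -78.21   1.05]
in slot [-81.   -1.5] 0.031
tcp in cass [-81.36972526   1.02061235]
t 9.25 pos [ 515.3 -148.2    6.3] yaw 1.0454995038099146 q [-0.4   0.34 -0.47  0.76  0.   -1.45] F [-0.79 -1.15  0.47] w 60.34330468135233
tool shift cm [13.01 52.01  0.63] rot [-0.     0.    -0.003]
(array([597.99160529,  -8.5067329 ,   1.0198113 ]), np.float64(307.03363890040265))
{'position': [0.4989, 0.4885], 'p': 0.6}
{'position': [0.73, 0.4271], 'p': 0.23}
{'position': [0.4733, 0.4221], 'p': 0.82}
```

View pics/t4.png

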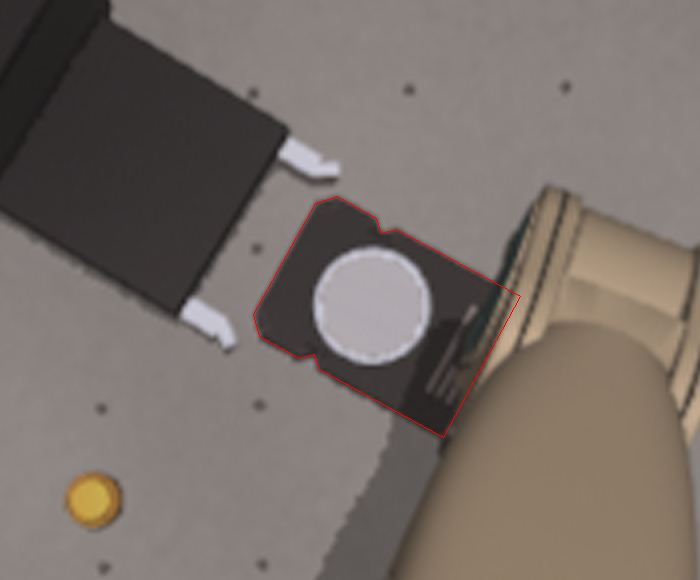

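Request:
jog_arm(
  targets=[
    [-0.2,0,0,0,0,0],
    [-0.2,0,0,0,0,0],
    [-0.2,0,0,0,0,0],
    [-0.2,0,0,0,0,0],
    [-0.2,0,0,0,0,0],
    [-0.2,0,0,0,0,0],
    [-0.2,0,0,0,0,0],
  ],
)

```text
time: 10.1
position: [522.1, -136.4, 6.3]
orientation: [-0.0, -0.499, 0.867, 0.0]
contact_force: [-0.5, -1.6, -0.4]
grip_width: 60.0
```

Request:
jog_arm(
  targets=[
    [-0.2,0,0,0,0,0],
    [-0.2,0,0,0,0,0],
    [-0.2,0,0,0,0,0],
    [-0.2,0,0,0,0,0],
  ],
)

```text
time: 10.5
position: [526.1, -129.5, 6.3]
orientation: [-0.0, -0.499, 0.867, 0.0]
contact_force: [-0.1, -0.6, -1.0]
grip_width: 60.0
```

```bash
python3 -c "
from chk import *
chk('t5',[567.7,-59,1.045])"
```

```text
cass world [567.43 -58.76   1.05]
in slot [-58.8  -0.4] 0.031
tcp in cass [-81.5554631    0.55094198]
t 10.55 pos [ 526.3 -129.2    6.3] yaw 1.04549802161588 q [-0.36  0.35 -0.46  0.76  0.   -1.41] F [-0.04 -0.62 -0.4 ] w 60.45360063281062
tool shift cm [15.22 52.01  0.63] rot [ 0.     0.    -0.004]
```

View pics/t5.png

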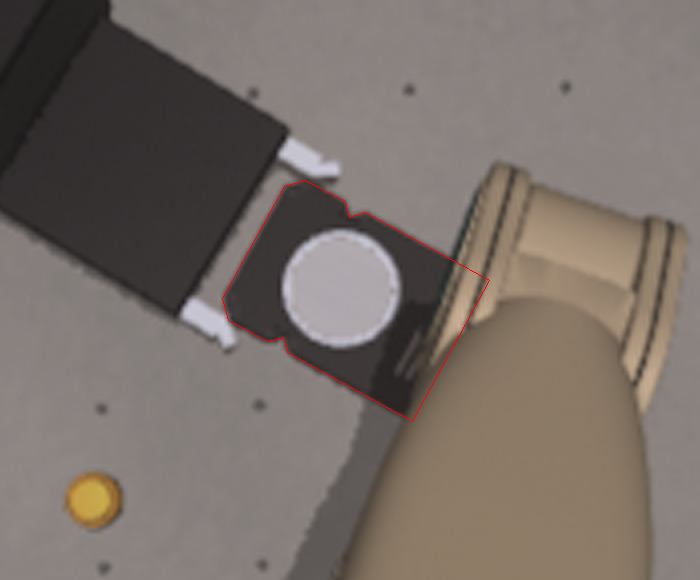

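Request:
jog_arm(
  targets=[
    [-0.06,0.055,0,0,0,0.007],
    [-0.06,0.055,0,0,0,0.007],
    [-0.06,0.055,0,0,0,0.007],
    [-0.06,0.055,0,0,0,0.007],
    [-0.1,0,0,0,0,0],
    [-0.1,0,0,0,0,0],
    [-0.1,0,0,0,0,0],
    [-0.1,0,0,0,0,0],
    [-0.1,0,0,0,0,0],
    [-0.1,0,0,0,0,0],
  ],
)

```text
time: 11.55
position: [528.7, -121.3, 6.3]
orientation: [-0.0, -0.487, 0.873, -0.0]
contact_force: [1.2, -0.6, 0.3]
grip_width: 60.0
```

Request:
jog_arm(
  targets=[
    [-0.1,0,0,0,0,0],
    [-0.1,0,0,0,0,0],
    [-0.1,0,0,0,0,0],
    [-0.1,0,0,0,0,0],
    [-0.1,0,0,0,0,0],
    [-0.1,0,0,0,0,0],
  ],
)

```text
time: 12.15
position: [531.8, -116.2, 6.3]
orientation: [0.0, -0.487, 0.873, -0.0]
contact_force: [-1.0, -0.4, 0.1]
grip_width: 60.0
```

Request:
jog_arm(
  targets=[
    [-0.1,0,0,0,0,0],
    [-0.1,0,0,0,0,0],
    [-0.1,0,0,0,0,0],
    [-0.1,0,0,0,0,0],
    [-0.1,0,0,0,0,0],
    [-0.1,0,0,0,0,0],
  ],
)

```text
time: 12.75
position: [534.9, -111.0, 6.3]
orientation: [-0.0, -0.487, 0.873, 0.0]
contact_force: [-0.0, -0.9, 0.5]
grip_width: 59.9
```

```bash
python3 -c "
from chk import *
chk('t6',[577,-42,1.02])"
```

```text
cass world [582.71 -35.66   1.01]
in slot [-31.2  -1.3] -0.008
tcp in cass [-89.12503901   0.32156099]
t 12.8 pos [ 535.  -110.9    6.3] yaw 1.017337612962654 q [-0.32  0.36 -0.45  0.77  0.   -1.34] F [ 0.01 -0.12  0.02] w 60.26850089899453
tool shift cm [18.68 51.35  0.63] rot [0.    0.    0.008]
```

View pics/t6.png

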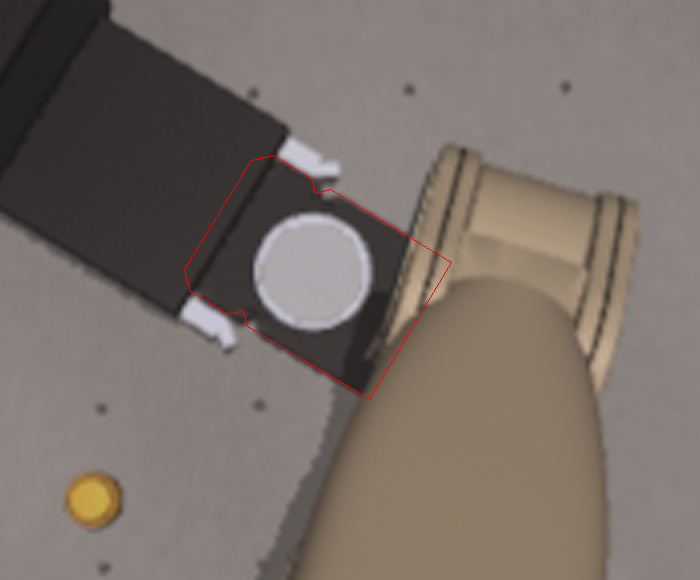

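```bash
cat > win.py <<'E'
from chk import *
def win(x_guess):
    s=eyes.snapshot('top'); c,sn=np.cos(SL[2]),np.sin(SL[2])
    g=SL[:2]+x_guess*np.array([c,sn]); uv=proj(s,[g[0],g[1],24])
    gr=cv2.cvtColor(s['color'],cv2.COLOR_RGB2GRAY); m=np.zeros_like(gr); cv2.circle(m,tuple(int(v) for v in uv.round()),17,255,-1)
    b=((gr>110)&(m>0)).astype(np.uint8); n,l,st,ce=cv2.connectedComponentsWithStats(b); k=1+np.argmax(st[1:,4])
    w=at(s,ce[k],24)[:2]-SL[:2]; print('window area',st[k,4],'slot xy',(c*w[0]+sn*w[1]).round(2),(-sn*w[0]+c*w[1]).round(2))
    o=sensors.get_obs(); w=np.array(o['position'])[:2]-SL[:2]; print('tcp slot xy',(c*w[0]+sn*w[1]).round(2),(-sn*w[0]+c*w[1]).round(2)); 
    print('F slot',np.round([c*o['contact_force'][0]+sn*o['contact_force'][1],-sn*o['contact_force'][0]+c*o['contact_force'][1],o['contact_force'][2]],2),'t',o['time'])
    I=cv2.resize(cv2.cvtColor(s['color'],cv2.COLOR_RGB2BGR),None,fx=4,fy=4,interpolation=cv2.INTER_CUBIC)
    cc=(proj(s,[570,-60,20])*4).astype(int); return I[cc[1]-290:cc[1]+290,cc[0]-350:cc[0]+350]
E
python3 -c "
from win import *
win(-38)"
```

```text
window area 657 slot xy -31.46 -1.35
tcp slot xy -120.25 -0.23
F slot [-0.11 -0.83  0.38] t 12.85
```

Request:
jog_arm(
  targets=[
    [-0.1,0,0,0,0,0],
    [-0.1,0,0,0,0,0],
    [-0.1,0,0,0,0,0],
    [-0.1,0,0,0,0,0],
    [-0.1,0,0,0,0,0],
    [-0.1,0,0,0,0,0],
    [-0.1,0,0,0,0,0],
    [-0.1,0,0,0,0,0],
    [-0.1,0,0,0,0,0],
    [-0.1,0,0,0,0,0],
  ],
)

```text
time: 13.85
position: [540.2, -102.6, 6.3]
orientation: [0.0, -0.487, 0.873, -0.0]
contact_force: [-0.6, -1.4, -0.1]
grip_width: 60.1
```

Request:
jog_arm(
  targets=[
    [-0.1,0,0,0,0,0],
    [-0.1,0,0,0,0,0],
  ],
)

```text
time: 14.05
position: [541.3, -100.9, 6.3]
orientation: [0.0, -0.487, 0.873, -0.0]
contact_force: [-0.5, 0.1, 0.4]
grip_width: 59.9
```

Request:
jog_arm(
  targets=[
    [-0.1,0,0,0,0,0],
    [-0.1,0,0,0,0,0],
  ],
)

```text
time: 14.25
position: [542.3, -99.2, 6.3]
orientation: [-0.0, -0.487, 0.873, -0.0]
contact_force: [-0.1, -0.8, 0.3]
grip_width: 59.9
```

Request:
jog_arm(
  targets=[
    [-0.1,0,0,0,0,0],
    [-0.1,0,0,0,0,0],
  ],
)

```text
time: 14.45
position: [543.4, -97.4, 6.3]
orientation: [0.0, -0.487, 0.873, -0.0]
contact_force: [-0.8, -0.0, 0.0]
grip_width: 60.3
```

```bash
python3 -c "
from win import *
win(-15)"
```

```text
window area 675 slot xy -15.01 -1.48
tcp slot xy -104.25 -0.26
F slot [-0.54 -0.05 -0.01] t 14.5
```

Request:
jog_arm(
  targets=[
    [-0.1,0,0,0,0,0],
    [-0.1,0,0,0,0,0],
  ],
)

```text
time: 14.7
position: [544.4, -95.8, 6.3]
orientation: [-0.0, -0.487, 0.873, 0.0]
contact_force: [-0.3, -0.6, 0.3]
grip_width: 60.0
```

Request:
jog_arm(
  targets=[
    [-0.1,0,0,0,0,0],
    [-0.1,0,0,0,0,0],
  ],
)

```text
time: 14.9
position: [545.4, -94.0, 6.3]
orientation: [-0.0, -0.487, 0.873, 0.0]
contact_force: [0.1, -0.4, 0.1]
grip_width: 59.9
```

Request:
jog_arm(
  targets=[
    [-0.1,0,0,0,0,0],
    [-0.1,0,0,0,0,0],
  ],
)

```text
time: 15.1
position: [546.5, -92.3, 6.3]
orientation: [0.0, -0.487, 0.873, 0.0]
contact_force: [-0.8, -1.4, 0.3]
grip_width: 60.1
```

Request:
jog_arm(
  targets=[
    [-0.1,0,0,0,0,0],
    [-0.1,0,0,0,0,0],
  ],
)

```text
time: 15.3
position: [547.6, -90.6, 6.3]
orientation: [-0.0, -0.487, 0.873, -0.0]
contact_force: [0.1, -0.6, -0.2]
grip_width: 60.1
```

Request:
jog_arm(
  targets=[
    [-0.1,0,0,0,0,0],
    [-0.1,0,0,0,0,0],
  ],
)

```text
time: 15.5
position: [548.6, -89.0, 6.3]
orientation: [0.0, -0.487, 0.873, -0.0]
contact_force: [-0.4, 0.1, 0.6]
grip_width: 59.7
```

Request:
jog_arm(
  targets=[
    [-0.1,0,0,0,0,0],
    [-0.1,0,0,0,0,0],
  ],
)

```text
time: 15.7
position: [549.6, -87.6, 6.3]
orientation: [-0.0, -0.487, 0.873, -0.0]
contact_force: [-0.2, -1.8, -0.6]
grip_width: 60.2
```

Request:
jog_arm(
  targets=[
    [-0.1,0,0,0,0,0],
    [-0.1,0,0,0,0,0],
  ],
)

```text
time: 15.9
position: [550.0, -87.1, 6.3]
orientation: [-0.002, -0.487, 0.874, -0.001]
contact_force: [-4.0, -6.7, 2.1]
grip_width: 59.9
```

Request:
jog_arm(
  targets=[
    [-0.1,0,0,0,0,0],
    [-0.1,0,0,0,0,0],
  ],
)

```text
time: 16.1
position: [550.1, -86.8, 6.4]
orientation: [-0.004, -0.486, 0.874, -0.002]
contact_force: [-6.4, -11.1, 3.5]
grip_width: 60.1
```

Request:
jog_arm(
  targets=[
    [-0.1,0,0,0,0,0],
    [-0.1,0,0,0,0,0],
  ],
)

```text
time: 16.3
position: [550.4, -86.2, 6.4]
orientation: [-0.005, -0.486, 0.874, -0.003]
contact_force: [-7.9, -11.8, 4.9]
grip_width: 60.1
```

```bash
python3 -c "
from win import *
cv2.imwrite('pics/t7.png',win(4))"
```

```text
window area 622 slot xy -3.61 -1.53
tcp slot xy -90.86 -0.28
F slot [-13.58  -0.86   3.84] t 16.35
```

View pics/t7.png

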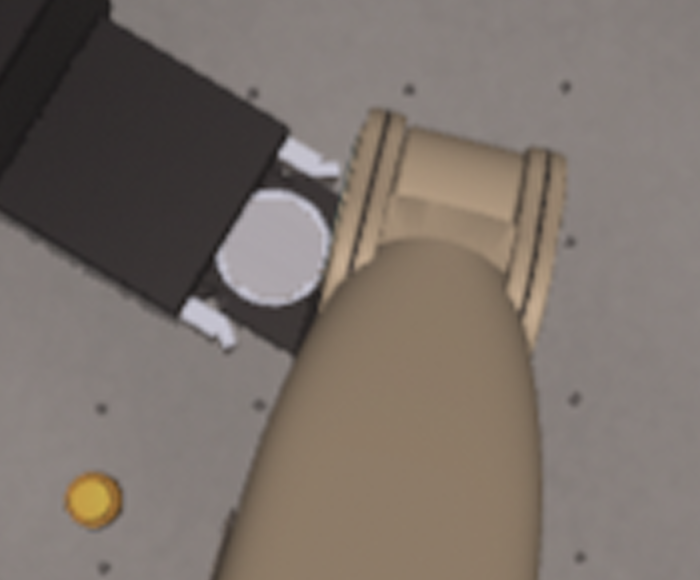

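Request:
jog_arm(
  targets=[
    [-0.05,0,0,0,0,0],
    [-0.05,0,0,0,0,0],
  ],
)

```text
time: 16.55
position: [550.9, -85.2, 6.4]
orientation: [-0.005, -0.486, 0.874, -0.003]
contact_force: [-7.2, -10.8, 4.4]
grip_width: 59.7
```

Request:
jog_arm(
  targets=[
    [-0.05,0,0,0,0,0],
    [-0.05,0,0,0,0,0],
  ],
)

```text
time: 16.75
position: [551.6, -83.8, 6.4]
orientation: [-0.004, -0.486, 0.874, -0.002]
contact_force: [-5.7, -9.4, 3.9]
grip_width: 60.0
```

Request:
jog_arm(
  targets=[
    [-0.05,0,0,0,0,0],
    [-0.05,0,0,0,0,0],
  ],
)

```text
time: 16.95
position: [552.3, -81.9, 6.3]
orientation: [-0.003, -0.486, 0.874, -0.001]
contact_force: [-6.1, -7.1, 4.1]
grip_width: 60.4
```

Request:
jog_arm(
  targets=[
    [-0.05,0,0,0,0,0],
    [-0.05,0,0,0,0,0],
  ],
)

```text
time: 17.15
position: [553.4, -80.2, 6.3]
orientation: [-0.002, -0.486, 0.874, -0.001]
contact_force: [-4.1, -4.9, 3.1]
grip_width: 60.0
```

Request:
jog_arm(
  targets=[
    [-0.05,0,0,0,0,0],
    [-0.05,0,0,0,0,0],
  ],
)

```text
time: 17.35
position: [554.1, -79.0, 6.3]
orientation: [-0.002, -0.486, 0.874, -0.0]
contact_force: [-3.0, -5.0, 3.5]
grip_width: 60.2
```

Request:
jog_arm(
  targets=[
    [-0.05,0,0,0,0,0],
    [-0.05,0,0,0,0,0],
  ],
)

```text
time: 17.55
position: [554.7, -78.1, 6.3]
orientation: [-0.002, -0.486, 0.874, -0.0]
contact_force: [-3.2, -5.1, 3.5]
grip_width: 60.2
```

```bash
python3 -c "
from win import *
win(3)"
```

```text
window area 595 slot xy -1.2 -2.69
tcp slot xy -81.84 0.26
F slot [-5.68  0.92  2.01] t 17.6
```

Request:
jog_arm(
  targets=[
    [-0.1,0,0,0,0,0],
    [-0.1,0,0,0,0,0],
    [-0.1,0,0,0,0,0],
    [-0.1,0,0,0,0,0],
    [-0.1,0,0,0,0,0],
    [-0.1,0,0,0,0,0],
    [-0.1,0,0,0,0,0],
    [-0.1,0,0,0,0,0],
  ],
)

```text
time: 18.4
position: [559.0, -71.4, 6.3]
orientation: [-0.002, -0.486, 0.874, -0.001]
contact_force: [-4.0, -5.4, 2.5]
grip_width: 60.0
```

Request:
jog_arm(
  targets=[
    [-0.1,0,0,0,0,0],
    [-0.1,0,0,0,0,0],
    [-0.1,0,0,0,0,0],
    [-0.1,0,0,0,0,0],
    [-0.1,0,0,0,0,0],
  ],
)

```text
time: 18.9
position: [561.7, -67.1, 6.3]
orientation: [-0.002, -0.486, 0.874, -0.001]
contact_force: [-4.1, -4.2, 3.1]
grip_width: 59.9
```

Request:
jog_arm(
  targets=[
    [-0.1,0,0,0,0,0],
    [-0.1,0,0,0,0,0],
    [-0.1,0,0,0,0,0],
  ],
)

```text
time: 19.2
position: [563.2, -64.6, 6.3]
orientation: [-0.002, -0.486, 0.874, -0.001]
contact_force: [-2.7, -4.8, 2.1]
grip_width: 60.2
```

```bash
python3 -c "
from win import *
cv2.imwrite('pics/t8.png',win(18))
goal(0,0,0,1.018)"
```

```text
window area 405 slot xy 7.9 -3.55
tcp slot xy -65.69 0.08
F slot [-3.41  0.3   1.77] t 19.25
t 19.25 pos [563.4 -64.3   6.3] yaw 1.015989080858056 q [-0.23  0.39 -0.4   0.78 -0.   -1.24] F [-2.04 -2.74  1.77] w 59.7897980609932
tool shift cm [24.21 51.28  0.73] rot [ 0.001 -0.003 -0.002]
```

View pics/t8.png

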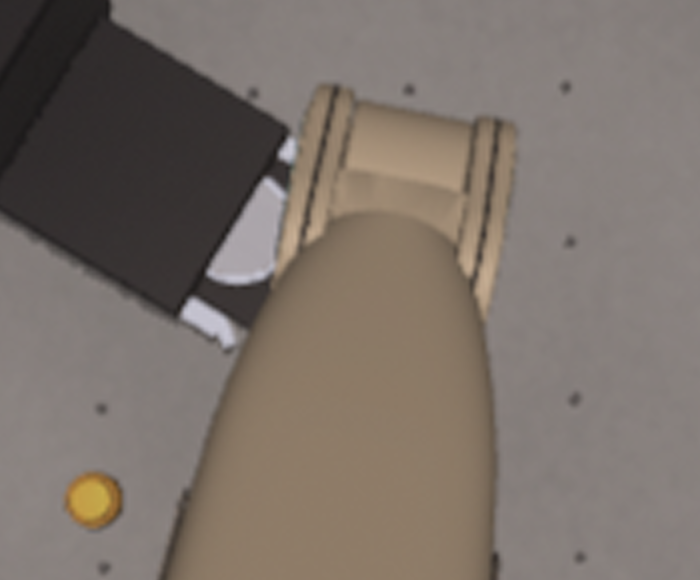

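Request:
jog_arm(
  targets=[
    [-0.1,0,0,0,0,0],
    [-0.1,0,0,0,0,0],
    [-0.1,0,0,0,0,0],
    [-0.1,0,0,0,0,0],
  ],
)

```text
time: 19.65
position: [565.5, -61.1, 6.3]
orientation: [-0.001, -0.486, 0.874, -0.001]
contact_force: [-2.4, -6.0, 1.9]
grip_width: 59.9
```

Request:
jog_arm(
  targets=[
    [-0.05,0,0,0,0,0],
    [-0.05,0,0,0,0,0],
  ],
)

```text
time: 19.85
position: [566.0, -60.2, 6.3]
orientation: [-0.001, -0.486, 0.874, -0.001]
contact_force: [-3.5, -4.1, 1.9]
grip_width: 60.2
```

Request:
jog_arm(
  targets=[
    [-0.05,0,0,0,0,0],
    [-0.05,0,0,0,0,0],
  ],
)

```text
time: 20.05
position: [566.6, -59.3, 6.3]
orientation: [-0.001, -0.486, 0.874, -0.0]
contact_force: [-2.3, -3.8, 2.4]
grip_width: 60.0
```

Request:
jog_arm(
  targets=[
    [-0.05,0,0,0,0,0],
    [-0.05,0,0,0,0,0],
  ],
)

```text
time: 20.25
position: [567.2, -58.4, 6.3]
orientation: [-0.001, -0.486, 0.874, -0.0]
contact_force: [-3.2, -5.0, 1.8]
grip_width: 60.0
```

Request:
jog_arm(
  targets=[
    [-0.05,0,0,0,0,0],
    [-0.05,0,0,0,0,0],
  ],
)

```text
time: 20.45
position: [568.3, -56.6, 6.3]
orientation: [-0.0, -0.487, 0.873, 0.0]
contact_force: [-1.5, -2.1, 0.8]
grip_width: 60.2
```

Request:
jog_arm(
  targets=[
    [-0.05,0,0,0,0,0],
    [-0.05,0,0,0,0,0],
  ],
)

```text
time: 20.65
position: [569.4, -55.1, 6.2]
orientation: [0.001, -0.487, 0.873, 0.001]
contact_force: [0.2, -0.5, 0.5]
grip_width: 60.1
```

Request:
jog_arm(
  targets=[
    [-0.05,0,0,0,0,0],
  ],
)

```text
time: 20.75
position: [570.0, -54.7, 6.4]
orientation: [0.001, -0.487, 0.873, 0.0]
contact_force: [-1.6, -0.8, 0.7]
grip_width: 60.3
```

Request:
jog_arm(
  targets=[
    [-0.05,0,0,0,0,0],
  ],
)

```text
time: 20.85
position: [570.2, -54.5, 6.4]
orientation: [0.001, -0.487, 0.873, 0.0]
contact_force: [0.5, 0.2, 0.2]
grip_width: 60.1
```

Request:
jog_arm(
  targets=[
    [-0.05,0,0,0,0,0],
  ],
)

```text
time: 20.95
position: [570.2, -54.2, 6.4]
orientation: [0.0, -0.487, 0.873, 0.0]
contact_force: [0.9, -0.8, -0.1]
grip_width: 59.8
```

The push went from about 5.5 N to 0, so this is the click. A light probe will confirm it has seated, staying well below the 7 N needed to leave the notch.

Request:
jog_arm(
  targets=[
    [-0.04,0,0,0,0,0],
    [-0.04,0,0,0,0,0],
  ],
)

```text
time: 21.15
position: [570.4, -53.8, 6.3]
orientation: [0.0, -0.487, 0.873, 0.0]
contact_force: [0.5, 0.3, -0.1]
grip_width: 59.8
```

Request:
jog_arm(
  targets=[
    [-0.04,0,0,0,0,0],
    [-0.04,0,0,0,0,0],
  ],
)

```text
time: 21.35
position: [570.7, -53.2, 6.3]
orientation: [0.0, -0.487, 0.873, 0.0]
contact_force: [-0.6, 0.9, -0.3]
grip_width: 60.1
```

Request:
jog_arm(
  targets=[
    [-0.04,0,0,0,0,0],
    [-0.04,0,0,0,0,0],
  ],
)

```text
time: 21.55
position: [571.1, -52.5, 6.3]
orientation: [0.0, -0.487, 0.873, 0.0]
contact_force: [-0.1, -0.5, -0.5]
grip_width: 59.8
```

Request:
jog_arm(
  targets=[
    [-0.04,0,0,0,0,0],
    [-0.04,0,0,0,0,0],
  ],
)

```text
time: 21.75
position: [571.5, -51.8, 6.3]
orientation: [-0.0, -0.487, 0.873, 0.0]
contact_force: [-0.8, 0.9, -0.4]
grip_width: 60.0
```

Request:
jog_arm(
  targets=[
    [0,0,0,0,0,0],
  ],
)

```text
time: 21.85
position: [571.6, -51.8, 6.3]
orientation: [-0.0, -0.487, 0.873, -0.0]
contact_force: [-0.4, 0.2, -0.3]
grip_width: 60.2
```

Still no contact, so the cassette sprang ahead into the notch. I'll back off and look.

Request:
jog_arm(
  targets=[
    [0.3,0,0,0,0,0],
    [1,0,0,0,0,0],
    [2,0,0,0,0,0],
    [2,0,-1,0,0,0],
    [0,0,-4,0,0,0],
    [0,0,-4,0,0,0],
    [2,0,-4,0,0,0],
    [4,0,-2,0,0,0],
    [4,-2,0,0,0,0],
    [4,-2,0,0,0,0],
    [3,-3,0,0,0,0],
    [0,-4,0,0,0,0],
    [0,-4,0,0,0,0],
    [0,0,0,0,0,0],
    [0,0,0,0,0,0],
  ],
)

```text
time: 23.35
position: [581.3, -321.0, 155.5]
orientation: [-0.0, -0.487, 0.874, 0.001]
contact_force: [0.2, 0.5, -0.1]
grip_width: 59.9
```

Run:
```python
from win import *
I=win(25); cv2.imwrite('pics/t9.png',I)
s=eyes.snapshot('side'); I=cv2.cvtColor(s['color'],cv2.COLOR_RGB2BGR)[170:330,230:430]
cv2.imwrite('pics/s9.png',cv2.resize(I,None,fx=3.7,fy=3.7,interpolation=cv2.INTER_CUBIC))
```

```text
window area 188 slot xy 16.52 -1.5
tcp slot xy -274.38 -149.05
F slot [0.56 0.62 0.43] t 23.4
```

View pics/t9.png

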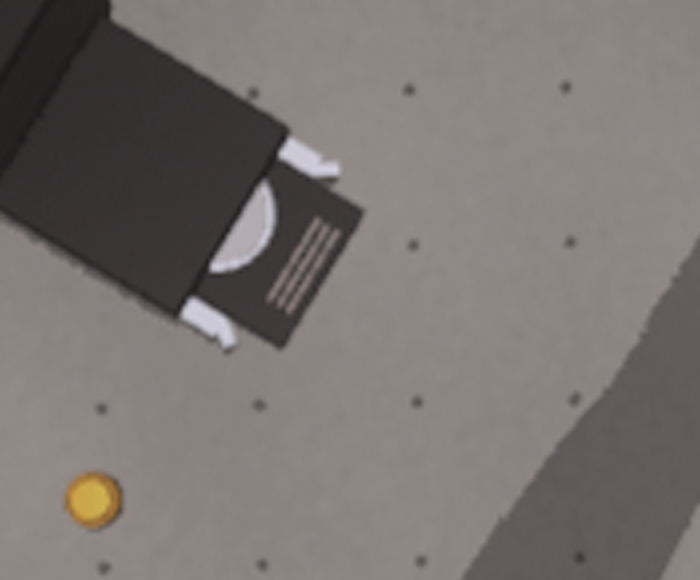

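View pics/s9.png

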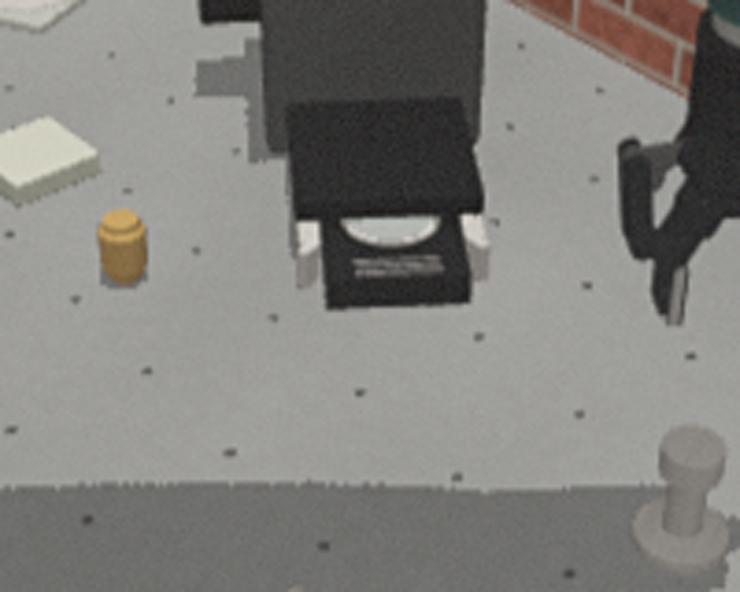

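Run:
```python
from win import *
s=eyes.snapshot('top'); cc=(proj(s,[570,-60,20])*4).astype(int); c,sn=np.cos(SL[2]),np.sin(SL[2])
I=cv2.cvtColor(s['color'],cv2.COLOR_RGB2GRAY)
for n,p,z in (('tailR',(363,211),24),('tailL',(283,348),24),('hoodR',(288,130),50),('hoodL',(180,318),50)):
    uv=[(p[0]+cc[0]-350)/4-.375,(p[1]+cc[1]-290)/4-.375]; w=at(s,uv,z)[:2]-SL[:2]; print(n,(c*w[0]+sn*w[1]).round(1),(-sn*w[0]+c*w[1]).round(1))
# tail edge fit with sub-pixel profiles along slot x
import scipy.ndimage as nd
for y in (-38,-25,-10,0,10,25,38):
    xs=np.arange(-70,-25,.5); v=[]
    for x in xs:
        u=proj(s,[SL[0]+c*x-sn*y,SL[1]+sn*x+c*y,24]); v.append(nd.map_coordinates(I.astype(float),[[u[1]],[u[0]]],order=1)[0])
    v=np.array(v); k=np.argmax(v<90); print(y,'tail edge x',xs[k])
```

```text
tailR -38.6 -49.9
tailL -39.3 49.3
hoodR 25.1 -65.5
hoodL 22.8 67.1
-38 tail edge x -40.0
-25 tail edge x -40.0
-10 tail edge x -39.0
0 tail edge x -39.5
10 tail edge x -39.5
25 tail edge x -39.0
38 tail edge x -39.0
```

Tail edge at about −39.4 mm puts the centre about 30.6 mm inside, against a click predicted from the bevel contact at 31–32 mm. A gentle probe, stopping at about 3 N, should confirm that it is held in the notch rather than just short of it.

Run:
```python
from go import *
c,s=np.cos(1.018),np.sin(1.018)
goal(597.96-68*c,-8.46-68*s,120,1.018)
```

```text
t 23.5 pos [ 580.5 -319.6  156.1] yaw 1.0172746708440226 q [-0.6   0.39 -0.03  1.15 -0.   -1.62] F [0.2  0.4  0.27] w 59.79044004543895
tool shift cm [-20.58  14.86   3.64] rot [ 0.002  0.    -0.001]
```

Request:
jog_arm(
  targets=[
    [-3.4,2.4,0,0,0,0],
    [-3.4,2.4,0,0,0,0],
    [-3.4,2.5,0,0,0,0],
    [-3.4,2.5,0,0,0,0],
    [-3.5,2.5,0,0,0,0],
    [-3.5,2.5,0,0,0,0],
    [0,0,4,0,0,0],
    [0,0,4,0,0,0],
    [0,0,4,0,0,0],
    [0,0,2,0,0,0],
    [0,0,0,0,0,0],
    [0,0,0,0,0,0],
  ],
)

```text
time: 24.7
position: [563.7, -67.1, 16.9]
orientation: [-0.0, -0.487, 0.873, 0.0]
contact_force: [0.9, 0.5, -0.0]
grip_width: 60.1
```

Run:
```python
from go import *
c,s=np.cos(1.018),np.sin(1.018)
goal(597.96-52.5*c,-8.46-52.5*s,6.3,1.018)
```

```text
t 24.7 pos [563.7 -67.1  16.9] yaw 1.0174825785787665 q [-0.23  0.38 -0.39  0.8  -0.   -1.25] F [ 0.87  0.48 -0.02] w 60.08488667124994
tool shift cm [-1.54  0.16  1.06] rot [ 0.    -0.    -0.001]
```

Request:
jog_arm(
  targets=[
    [0,0.1,1.0,0,0,0],
    [-0.5,0,0,0,0,0],
    [-0.5,0,0,0,0,0],
    [-0.3,0,0,0,0,0],
    [-0.2,0,0,0,0,0],
    [0,0,0,0,0,0],
    [0,0,0,0,0,0],
  ],
)

```text
time: 25.4
position: [571.4, -54.0, 6.4]
orientation: [0.0, -0.487, 0.873, -0.0]
contact_force: [0.6, -0.3, 0.3]
grip_width: 60.0
```

Request:
jog_arm(
  targets=[
    [-0.05,0,0,0,0,0],
    [-0.05,0,0,0,0,0],
  ],
)

```text
time: 25.6
position: [571.7, -53.3, 6.2]
orientation: [-0.0, -0.487, 0.873, 0.0]
contact_force: [0.0, 0.1, -0.7]
grip_width: 60.2
```

Request:
jog_arm(
  targets=[
    [-0.03,0,0,0,0,0],
    [-0.03,0,0,0,0,0],
  ],
)

```text
time: 25.8
position: [572.2, -52.7, 6.3]
orientation: [-0.0, -0.487, 0.873, 0.0]
contact_force: [0.4, 0.6, 1.1]
grip_width: 60.1
```

Request:
jog_arm(
  targets=[
    [-0.03,0,0,0,0,0],
    [0,0,0,0,0,0],
  ],
)

```text
time: 26.0
position: [572.4, -52.4, 6.3]
orientation: [0.0, -0.487, 0.873, -0.0]
contact_force: [-0.5, -0.4, 1.0]
grip_width: 60.0
```

Request:
jog_arm(
  targets=[
    [-0.03,0,0,0,0,0],
    [0,0,0,0,0,0],
  ],
)

```text
time: 26.2
position: [572.4, -52.3, 6.3]
orientation: [-0.0, -0.487, 0.873, -0.0]
contact_force: [-0.4, 0.1, -0.7]
grip_width: 59.7
```

Request:
jog_arm(
  targets=[
    [-0.03,0,0,0,0,0],
    [0,0,0,0,0,0],
  ],
)

```text
time: 26.4
position: [572.5, -52.3, 6.3]
orientation: [-0.0, -0.487, 0.874, -0.0]
contact_force: [0.2, -1.4, 0.2]
grip_width: 59.9
```

Request:
jog_arm(
  targets=[
    [-0.03,0,0,0,0,0],
    [0,0,0,0,0,0],
  ],
)

```text
time: 26.6
position: [572.5, -52.2, 6.3]
orientation: [-0.001, -0.487, 0.874, -0.0]
contact_force: [-1.3, -3.5, 0.7]
grip_width: 60.0
```

The cassette resists 3.7 N without moving, while bench friction alone is about 1 N, so it is held in the notch. I'll withdraw now.

Request:
jog_arm(
  targets=[
    [0.1,0,0,0,0,0],
    [0.3,0,0,0,0,0],
    [1,0,0,0,0,0],
    [2,0,0,0,0,0],
    [2,0,-1,0,0,0],
    [0,0,-4,0,0,0],
    [0,0,-4,0,0,0],
    [2,0,-4,0,0,0],
    [4,0,-2,0,0,0],
    [4,-2,0,0,0,0],
    [4,-2,0,0,0,0],
    [3,-3,0,0,0,0],
    [0,-4,0,0,0,0],
    [0,-4,0,0,0,0],
    [0,0,0,0,0,0],
    [0,0,0,0,0,0],
  ],
)

```text
time: 28.2
position: [582.4, -321.5, 155.6]
orientation: [-0.0, -0.487, 0.874, 0.001]
contact_force: [-1.0, 0.3, 0.6]
grip_width: 60.2
```

Run:
```python
from win import *
import scipy.ndimage as nd
s=eyes.snapshot('top'); c,sn=np.cos(SL[2]),np.sin(SL[2])
I=cv2.cvtColor(s['color'],cv2.COLOR_RGB2GRAY); save(s,'tend')
for y in (-38,-25,-10,0,10,25,38):
    xs=np.arange(-70,-25,.25); v=[]
    for x in xs:
        u=proj(s,[SL[0]+c*x-sn*y,SL[1]+sn*x+c*y,24]); v.append(nd.map_coordinates(I.astype(float),[[u[1]],[u[0]]],order=1)[0])
    k=np.argmax(np.array(v)<90); print(y,'tail edge x',xs[k])
for n in ['objective','filter_box','beam_block','lens_jar','lens_post','spanner','hex_driver']:
    r=spotter.mark_of('top',n); print(n,[(np.array(d['position'])*[640,480]).round(1).tolist() for d in r[:2]])
```

```text
-38 tail edge x -39.5
-25 tail edge x -39.25
-10 tail edge x -39.0
0 tail edge x -39.5
10 tail edge x -39.0
25 tail edge x -39.0
38 tail edge x -39.0
objective [[430.9, 217.5], [268.4, 270.4]]
filter_box [[200.3, 265.1]]
beam_block [[468.6, 205.9]]
lens_jar [[162.1, 288.9]]
lens_post [[431.8, 221.0], [266.3, 271.1]]
spanner []
hex_driver []
```

View pics/tend.png

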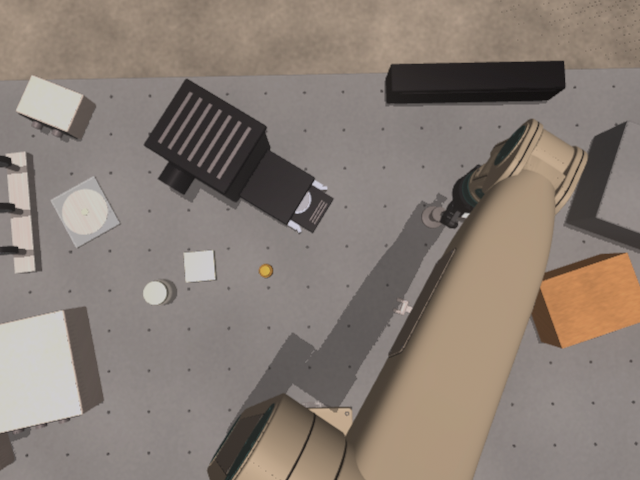

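```bash
python3 -c "
from plant import arm
print(arm.finish_job())"
```

```text
the job is handed in; nothing more can be done
None
```

The cassette is in the lamp-house slot, and every check says it is held at the click. I handed the job in at about 28 s with the robot touching nothing.

**What I did:** I pushed the cassette by its tail with both fingertips, turned it into line with the slot and slid it in slowly. The strongest push was about 14 N, when the bevel passed the ball. Rubbing then took about 5.5 N, and the push dropped to about zero at the click, where I stopped.

**Last checks:**
- **Held:** I went back for one light push. The cassette stayed put against about 3.7 N, while sliding on the bench took only about 1 N, and then I withdrew.
- **Position:** The top camera shows the tail square and about 39 mm outside the mouth, so the centre is about 31 mm inside. That matches the 31–32 mm expected from where the bevel met the ball. It is close to the lower end of the stated 30–60 mm range.
- **Ball:** The hood hides it, so I have not seen it in the notch. That rests on the forces and the position.
- **Other things on the bench:** The objective, filter box, beam block, jar and lens post are within a few pixels of where they started. The network mixed up the objective and the lens post, but both show in the last picture. The arm covered most of the spanner and all of the hex driver there, so I did not re-check those two. I did not move the tool low near either.

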